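# Find the cartridge with the spool by weight and hold it in the gauge

### The arm

A 6-joint arm with a two-finger parallel gripper is mounted at the origin on the work surface. World frame = base frame: x ahead of the robot, y to its left, z up, the work surface at z = 0. Lengths are in mm, angles in rad, forces in N, time in s.
With the tool pointing down it reaches from about 275 to 750 mm from the base axis. Payload 10.2 kg.
Tool frame: the origin (TCP) lies at the very end of the fingers, on their centre line; the grasp point (between the pads) lies 19 mm behind it; z points along the fingers, y is the line along which they close (so a half turn about z gives the same grasp; the last joint's range is limited). The gripper opens to 85 mm and grips with 20 to 120 N. Pads are 22 mm wide; open, the fingers measure 114 mm over their backs; the gripper's body (76 mm by 85 mm) begins 54 mm behind the grasp point. The pads swing forward as they close: fully open they stand 13 mm farther back than shut.
Start: joints at [-0.223, 0.313, 1.498, -0, 1.331, -0.223], TCP at [525.006, -0.013, 231.294] pointing down, gripper open.
Joint ranges: [-2.94, 2.94], [-0.97, 2.17], [0.19, 2.56], [-1.23, 4.37], [0.02, 3.11], [-2.88, 2.88]. Speed limits (rad/s): [2.39, 2.39, 3.01, 3.14, 3.14, 3.14].

### API

Orientations are given as a unit quaternion [w, x, y, z].
In Python, from rig import ctrl, optics gives the robot as it stands. The module is installed in compiled form; this text tells all that it offers.
- The arm moves only by the shell command python3 -m handwheel 'ROWS' [FORCE]. ROWS is JSON, a list that holds one entry, the list of rows, each a list of 5 numbers: the gripper command: -1 is fully open, 1 is shut, values between are in proportion, then the shift along the world's x, y, z in units of 50 mm (1.0 is 50 mm), then the turn about the world's z in units of 8 degrees (1.0 is 8 degrees). In form: [[[gripper, tx, ty, tz, twist], ...]]. A call has 1 to 10 rows; each row shifts and turns the commanded pose from where the row before left it; what a row does not reach is not made up. A row lasts 1/10 s, in which the tool goes at most 50 mm and 8.59 degrees, less where a joint would pass 70% of its speed; a pose out of reach is approached as far as the arm can. A call is refused whole if a number of a shift passes 1 or a number of a turn 1, either way. A call with a gripper value outside its range is refused whole. The fingers move at their own pace and stop on an object; FORCE is the grip in N (left out, the last holds). Time passes only in rows, so rows that do not move let the fingers close. It gives the time, the measured TCP pose, the force, the opening and the grip force at its end, in the units of the state.
- ctrl.sense(): the state, without advancing time (a new reading comes with each control period).
- optics.capture(name): name is "scene" or "side" or "wrist"; returns a dict with "img" (400x640x3 uint8, blue, green, red), "K" (3x3 intrinsics, pixels), "dist_coeffs" ([k1, k2, p1, p2, k3] as OpenCV has them; the pictures are not rectified), "R" (3x3) and "t" (3): a world point X has camera coordinates R X + t. Camera axes: x right, y down, z forward; pixel columns grow to the right and rows downward; lengths in mm; the calibration is good to about 2 mm. A picture is of the moment at which its call begins. There is no depth.
- ctrl.finish_job(): hands the job in; it is judged then, once.
The state is a dict: "time_s": time; "joints": joint angles; "dq": joint speeds; "tau": joint torques, N m; "eef_pos": TCP position; "ee_rot": TCP orientation; "force": force on the tool from outside, world axes, zero at the start; "wrist_torque": the same for the moment, N m; "grip_width": opening from 0.0 (shut) to 1.0 (fully open); "grip_force": force on a finger pad.
Only numpy, scipy, OpenCV 4.12 (cv2) and the standard library are available. Lean on these libraries where they do the work, as an engineer would, in place of code of your own. Each camera call takes 0.05 s, during which the arm holds its last target. There are 200 camera calls.

### The job

The two valve cartridges on the rubber mat look alike, but only one has its steel spool inside and is the heavier: lift each in turn a few centimetres, while the other stands on the mat, to feel which it is. Only when both have been felt, stand the lighter one upright in the free space of the grey tray, without dropping it, and let go. Then pick up the heavier one and hold it upright and still midway between the two heads of the optical gauge, its plain part below the seals in the beam and nothing touching the gauge, leave the other things where they are, and finish while holding it there.

Things in the scene. Friction and masses are not known exactly. Their poses are not given: they have to be found in the camera images.
- cartridge_a: One of two look-alike aluminium valve cartridges on the mat. Lower part 46 mm diameter, 56 mm high, two black seals at 43 to 53 mm; a cone (56 to 61 mm); a neck 24 mm diameter up to the flat top at 95 mm. Origin at the centre of the underside, z up along it. Only weight tells them apart: one 0.17 to 0.24 kg, the other 0.40 to 0.56 kg; the part inside has 1 to 4 mm of play.
- cartridge_b: The other look-alike cartridge: same shape, size and origin. Which of a and b is the heavier, and which stands left, changes from start to start. The two start 120 mm or more apart.
- mat: Thin black rubber mat, 250 mm (x) by 340 mm (y), 3 mm thick, fixed to the bench; origin at the centre of its underside. The two cartridges and a bronze bush stand on it.
- tray: Shallow grey plastic tray, fixed to the bench, 200 mm (its x) by 150 mm (its y), rim 26 mm high, walls 4 mm, its inner floor 4 mm above the bench. Origin at the centre of its underside. The two waiting cartridges stand in the half towards its +x, about 65 mm from its origin; the -x half is free. It may be left or right of the mat.
- waiting_0: Cartridge of the same shape and size standing in the tray, about 65 mm to +x and 36 mm to +y of the tray's origin (its axes); not to be moved. Origin at the centre of its underside.
- waiting_1: Cartridge of the same shape and size standing in the tray, about 65 mm to +x and 36 mm to -y of the tray's origin (its axes); not to be moved. Origin at the centre of its underside.
- gauge: Optical (laser scan) micrometer fixed to the bench, left or right of the mat: grey base 310 mm (its x) by 90 mm (its y), top 19 mm above the bench, with a white head 65 mm thick, 90 mm wide, reaching 107 mm above the bench, at either end; the free gap between the heads is 174 mm. Origin at the centre of its underside; x runs from head to head.
- gauge_beam (a point): Middle of the gauge's beam, half way between the heads, 70 mm above the bench. The beam runs level along this frame's x axis, between the two windows, and is 60 mm wide (y); z is up. The upright cartridge belongs here, its axis through this point and its underside about 24 mm below it, clear of the gauge's base.
- bronze_bush: Bystander: plain bronze bush, 42 mm outside diameter, 26 mm high, standing on the mat beyond the cartridges. Origin at the centre of its underside.
- chuck_key: Bystander: T-handled lathe chuck key lying on the bench beyond the mat, about 110 mm long and 19 mm high.
- wrench: Bystander: wrench lying on the bench beyond the mat.
Mind the look-alikes: they are no part of the job. What is shaped like the cartridge_a but blue, orange or yellow is not meant.

How it is judged:
By the outcome, as a careful person would: the job done as asked, in the order asked, and still so for the second after the job is handed in, while the arm keeps its last pose, push and grip.
It also fails if it takes over 72 s, if anything falls off the work surface, if the arm or the gripper's body presses on something with over 40 N, if the wrist force passes 120 N, or if a joint passes its speed limit or range.

## Working session

There is one attempt and no reset: what is moved stays moved. The work goes in short steps, Python scripts to look and compute and a shell command to move; the robot and the scene stay as the last step left them, time stands still between calls to the robot, and variables do not carry over. Pictures are saved under pics/ and viewed, at most 10 in all, crops included, and the job is handed in when it is done.

```bash
mkdir -p pics
cat > h.py <<'E'
import numpy as np,cv2
from rig import ctrl,optics
def cap(n,save=None):
    c=optics.capture(n)
    if save: cv2.imwrite('pics/'+save,c['img'])
    np.savez(n+'.npz',**{k:np.array(v) for k,v in c.items()})
    return c
def ray(c,uv):
    p=cv2.undistortPoints(np.array([[uv]],float),np.array(c['K'],float),np.array(c['dist_coeffs'],float))[0,0]
    R=np.array(c['R']);t=np.array(c['t']).ravel()
    return -R.T@t, R.T@np.array([p[0],p[1],1])
def onz(c,uv,z):
    o,d=ray(c,uv); return o+d*(z-o[2])/d[2]
def proj(c,X):
    R=np.array(c['R']);t=np.array(c['t'],float).ravel()
    return cv2.projectPoints(np.array(X,float).reshape(-1,3),cv2.Rodrigues(R)[0],t,np.array(c['K'],float),np.array(c['dist_coeffs'],float))[0][:,0]
E
python3 - <<'E'
from h import *
for n in('scene','side'): 
    c=cap(n,n+'0.png');print(n,-np.array(c['R']).T@np.array(c['t']).ravel())
print(ctrl.sense())
E
```

```text
scene [1220.0039859  -239.22719655  878.30659818]
side [ 216.16893515 -635.95121655  761.11460487]
{'time_s': 0.1, 'joints': array([-2.23430289e-01,  3.13426328e-01,  1.49839233e+00, -1.01287640e-05,
        1.33097799e+00, -2.23414827e-01]), 'dq': array([ 0.00105852,  0.00051665, -0.0026029 ,  0.00255944, -0.00087293,
        0.00015544]), 'tau': array([ 2.30574413e-03, -4.12899542e+01, -2.60142785e+01, -1.81123951e-04,
        3.02137116e-03,  1.15447833e-05]), 'eef_pos': array([5.24764205e+02, 2.29346094e-02, 2.30764027e+02]), 'ee_rot': array([-5.06790820e-04,  7.07111267e-01,  7.07102039e-01, -3.24941452e-04]), 'force': array([-0.27667944,  0.83177683, -0.13587935]), 'wrist_torque': array([0.05160538, 0.01869753, 0.00147601]), 'grip_force': 0.0, 'grip_width': 0.9945168824756269}
```

View pics/scene0.png

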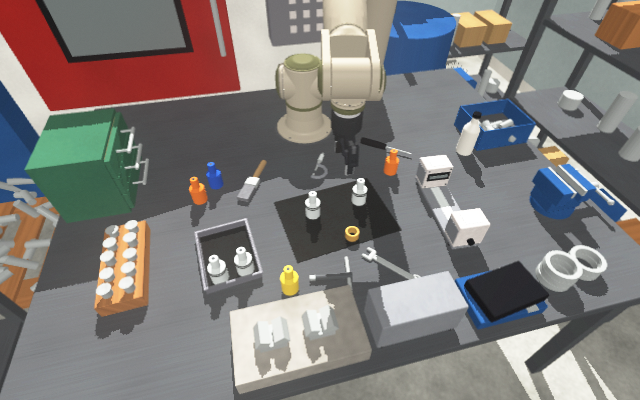

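View pics/side0.png

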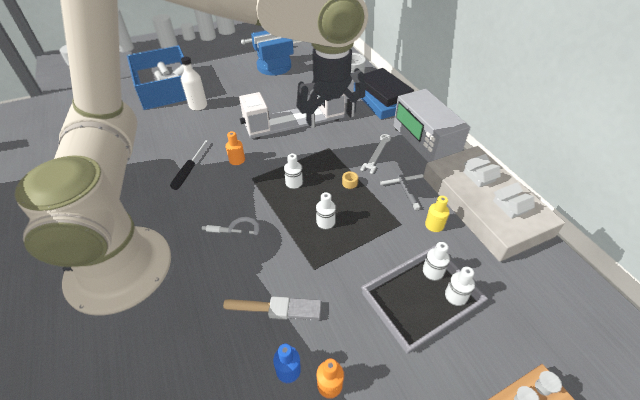

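Scene picture candidates, by pixel:
- On the mat, white: (313,206) and (359,192). These are the ones I want.
- In the tray, the waiting pair: (217,268) and (243,262).
- Coloured look-alikes: orange (198,191), blue (215,177), orange (391,162) and yellow (289,280).

The side view shows the mat pair at (326,212) and (293,172), the tray at (425,297) and the gauge at (305,115).

Run:
```python
import cv2
a=cv2.imread('pics/scene0.png')[145:300,190:500];cv2.imwrite('pics/c1.png',cv2.resize(a,None,fx=2.5,fy=2.5,interpolation=cv2.INTER_CUBIC))
a=cv2.imread('pics/side0.png')[80:350,235:495];cv2.imwrite('pics/c2.png',cv2.resize(a,None,fx=2.2,fy=2.2,interpolation=cv2.INTER_CUBIC))
```

```text
(no output)
```

View pics/c1.png

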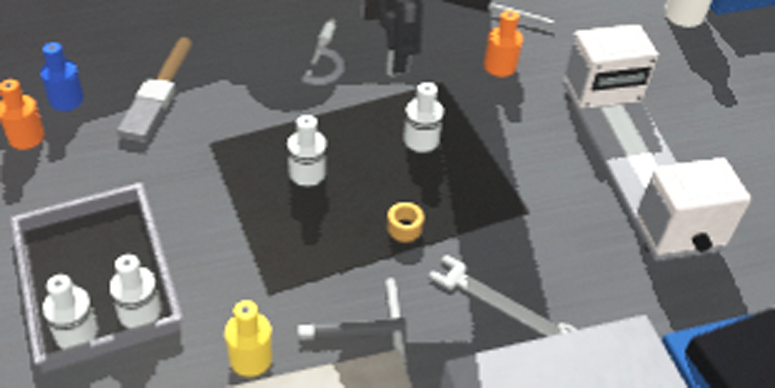

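View pics/c2.png

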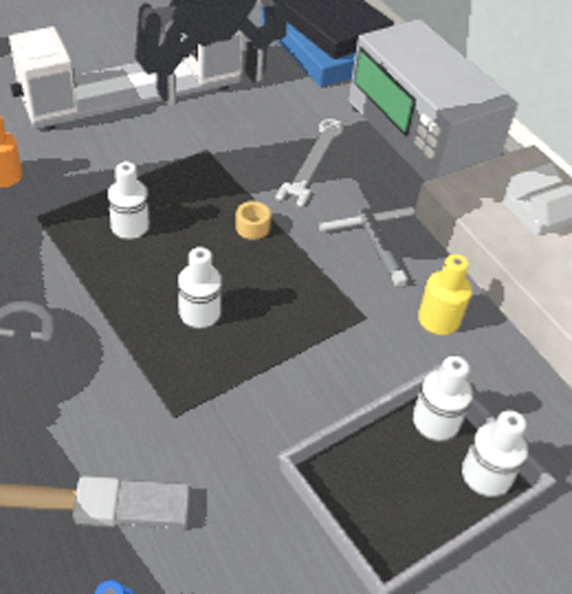

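The crop confirms two white cartridges on the mat, with tops at c1 (307,122) and (427,89). The tray's free half is the one towards the robot. Next I fit the poses.

```bash
cat > fit.py <<'E'
from h import *
from scipy.optimize import least_squares
S={k:v for k,v in np.load('scene.npz').items()};D={k:v for k,v in np.load('side.npz').items()}
s=lambda p:np.array(p)/2.5+[190,145]
d=lambda p:np.array(p)/2.2+[235,80]
for n,a,b in(('L',(307,122),(200,256)),('R',(427,89),(126,170)),('w',(60,285),(511,422)),('w',(127,262),(455,366))):
    z=98 if n in'LR' else 99
    print(n,onz(S,s(a),z).round(1),onz(D,d(b),z).round(1))
    o,e=ray(S,s(a));q,f=ray(D,d(b));A=np.stack([e,-f],1);l=np.linalg.lstsq(A,q-o,rcond=None)[0];print('  tri',(o+e*l[0]).round(1),(q+f*l[1]).round(1))
for p in((12,217),(140,186),(180,322),(40,363)):print('tray S',onz(S,s(p),26).round(1))
for p in((282,460),(385,590),(552,480)):print('tray D',onz(D,d(p),26).round(1))
# gauge: white segmentation
for c,roi in((S,(410,150,500,255)),):
    x0,y0,x1,y1=roi;im=c['img'][y0:y1,x0:x1].astype(int)
    print('head tops')
for p in((573,34),(648,27),(660,66),(683,166),(741,161),(749,198)):print('g S',onz(S,s(p),107).round(1))
for p in((12,38),(57,27),(74,69),(28,84)):print('g D',onz(D,d(p),107).round(1))
E
python3 fit.py
python3 - <<'E'
import cv2
a=cv2.imread('pics/scene0.png')[145:255,405:500];cv2.imwrite('pics/c3.png',cv2.resize(a,None,fx=5,fy=5,interpolation=cv2.INTER_CUBIC))
E
```

```text
L [479.9 -76.   98. ] [476.3 -79.4  98. ]
  tri [477.2 -75.4  95.2] [477.7 -76.4  94.5]
R [459.3  82.9  98. ] [455.7  78.7  98. ]
  tri [456.6  84.1  95.1] [457.1  82.9  94.1]
w [ 646.9 -372.9   99. ] [ 641.1 -375.8   99. ]
  tri [ 643.7 -373.6   94.7] [ 643.9 -374.1   94.6]
w [ 634.6 -304.4   99. ] [ 632.7 -305.8   99. ]
  tri [ 633.5 -304.5   97.5] [ 633.7 -305.    97.4]
tray S [ 481.9 -436.1   26. ]
tray S [ 469.8 -284.6   26. ]
tray S [ 672.7 -262.4   26. ]
tray S [ 686.3 -409.5   26. ]
tray D [ 464.3 -290.3   26. ]
tray D [ 484.7 -434.8   26. ]
tray D [ 682.3 -412.9   26. ]
head tops
g S [413.7 299.9 107. ]
g S [424.  403.4 107. ]
g S [497.9 381.3 107. ]
g S [658.4 323.8 107. ]
g S [667.3 392.6 107. ]
g S [718.4 371.  107. ]
g D [411.2 382.2 107. ]
g D [474.8 382.5 107. ]
g D [463.5 279.6 107. ]
g D [399.9 273.2 107. ]
```

View pics/c3.png

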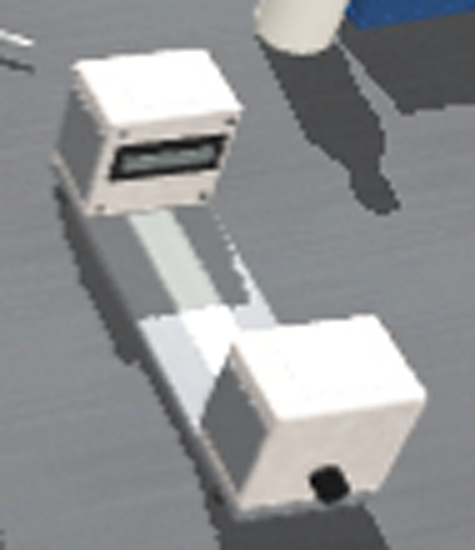

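```bash
cat > fitg.py <<'E'
from h import *
from scipy.optimize import least_squares
S={k:v for k,v in np.load('scene.npz').items()};D={k:v for k,v in np.load('side.npz').items()}
s=lambda p:np.array(p)/5+[405,145]
d=lambda p:np.array(p)/2.2+[235,80]
# gauge frame: x away from robot, y left (+y world)
P=[(-152,-45,107),(-152,45,107),(-87,45,107),(-87,-45,107),(-87,-45,19),(87,-45,107),(87,45,107),(152,45,107),(152,-45,107)]
U=[(77,67),(207,50),(242,107),(108,127),(95,213),(233,343),(374,317),(426,390),(277,418)]
Q=[(-152,45,107),(-87,45,107),(-87,-45,107),(-152,-45,107)];V=[(12,38),(57,27),(74,69),(28,84)]
def W(P,p):
    c,n=np.cos(p[2]),np.sin(p[2]);P=np.array(P,float);return np.c_[p[0]+c*P[:,0]-n*P[:,1],p[1]+n*P[:,0]+c*P[:,1],P[:,2]]
fs=lambda p:(proj(S,W(P,p))-s(U)).ravel()
fd=lambda p:(proj(D,W(Q,p))-d(V)).ravel()
for f in(fs,fd,lambda p:np.r_[fs(p),fd(p)]):
    r=least_squares(f,[560,350,0],loss='soft_l1');print(r.x.round(3),r.fun.round(1))
# tray
T=[(-100,-75,26),(-100,75,26),(100,75,26),(100,-75,26)]
TS=np.array([(12,217),(140,186),(180,322),(40,363)])/2.5+[190,145];TD=d([(385,590),(282,460),(552,480)])
gs=lambda p:(proj(S,W(T,p))-TS).ravel()
gd=lambda p:(proj(D,W([T[0],T[1],T[3]],p))-TD).ravel()
for f in(gs,gd,lambda p:np.r_[gs(p),gd(p)]):
    r=least_squares(f,[580,-350,0],loss='soft_l1');print(r.x.round(3),r.fun.round(1))
E
python3 fitg.py
```

```text
[ 5.64702e+02  3.40143e+02 -6.90000e-02] [-0.  -0.8 -0.5 -0.3  0.8  1.1  1.1  0.2 -2.   2.5 -1.1 -2.6 -0.  -1.3
  0.7  1.2  0.1 -0. ]
[ 5.56578e+02  3.21048e+02 -7.10000e-02] [-0.5  1.2  0.5  1.9  0.7 -0.8 -0.8 -2.8]
[ 5.63126e+02  3.39450e+02 -5.80000e-02] [-0.9 -0.9 -1.4 -0.6  0.   0.7  0.5  0.1 -2.6  2.3 -1.2 -2.9 -0.3 -1.9
  0.7  0.6  0.2 -0.4 -0.1 -2.1  0.6 -1.5  1.1 -4.6 -0.2 -6.6]
[ 5.78138e+02 -3.47863e+02  1.13000e-01] [ 0.9  1.2  0.   0.1 -0.1 -1.2 -0.6  0. ]
[ 5.73910e+02 -3.50186e+02  1.22000e-01] [ 0.2  1.2 -0.  -1.2 -0.1 -0.2]
[ 5.75431e+02 -3.48984e+02  1.16000e-01] [ 0.3  0.7 -0.6 -0.5 -0.5 -2.  -1.  -0.7  0.1  0.1  0.3 -2.2  0.1 -0.7]
```

```bash
python3 -m handwheel '[[[-1,-0.235,-0.385,-0.25,0],[-1,-0.235,-0.385,-0.25,0],[-1,-0.235,-0.385,-0.25,0],[-1,-0.235,-0.385,-0.25,0],[-1,0,0,0,0],[-1,0,0,0,0]]]' 40
python3 - <<'E'
from h import *
c=cap('wrist','w1.png');print(-np.array(c['R']).T@np.array(c['t']).ravel()); 
print('predicted tops',proj(c,[(478,-77.5,98),(457.5,81,98)]).round(1)); print(ctrl.sense()['force'],ctrl.sense()['wrist_torque'])
cap('side','side1.png');cap('scene','scene1.png')
E
```

```text
time_s: 0.7
eef_pos: [478.1, -77.0, 181.4]
ee_rot: [-0.0, 0.707, 0.707, 0.0]
force: [0.0, -0.1, 1.1]
grip_width: 0.997
grip_force: 0.0
[477.75986949  -4.11322835 323.63838262]
predicted tops [[322.2 206.4]
 [290.6 -26.5]]
[0.76666373 0.36260518 0.52257692] [-0.00105374 -0.05444909 -0.03692775]
```

View pics/w1.png

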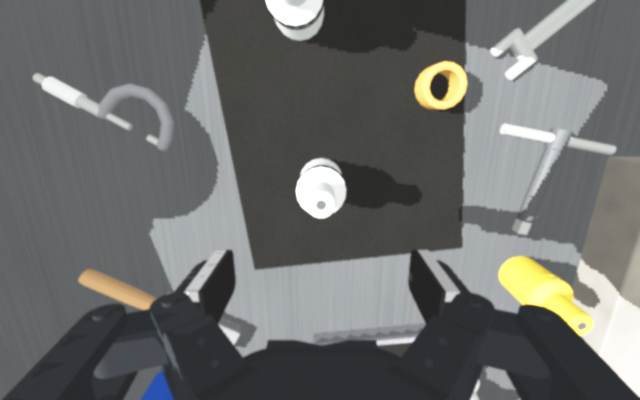

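Wrist view: the left cartridge's top hole is at (321,205), against a predicted (322,206), so the position is good. I'll descend and grip the neck.

```bash
python3 -m handwheel '[[[-1,0,0,-0.46,0],[-1,0,0,-0.46,0],[-1,0,0,-0.46,0],[-1,0,0,-0.46,0],[-1,0,0,-0.46,0],[-1,0,0,0,0],[-1,0,0,0,0]]]' 50
python3 -m handwheel '[[[1,0,0,0,0],[1,0,0,0,0],[1,0,0,0,0],[1,0,0,0,0],[1,0,0,0,0],[1,0,0,0,0],[1,0,0,0,0],[1,0,0,0,0]]]' 50
```

```text
time_s: 1.55
eef_pos: [478.5, -76.8, 67.0]
ee_rot: [0.0, 0.707, 0.707, 0.0]
force: [-0.2, -0.8, 0.3]
grip_width: 0.998
grip_force: 0.0
time_s: 2.35
eef_pos: [478.0, -77.1, 66.8]
ee_rot: [0.0, 0.707, 0.707, -0.0]
force: [-2.7, -0.7, 5.3]
grip_width: 0.262
grip_force: 49.0
```

```bash
python3 -m handwheel '[[[1,0,0,0.2,0],[1,0,0,0.2,0],[1,0,0,0.2,0],[1,0,0,0.2,0],[1,0,0,0,0],[1,0,0,0,0],[1,0,0,0,0],[1,0,0,0,0]]]'
for i in 1 2 3; do python3 -m handwheel '[[[1,0,0,0,0]]]' | grep -E 'force:'; done
python3 - <<'E'
from h import *
c=cap('wrist','w2.png');f=[ctrl.sense()]
for i in range(6): optics.capture('wrist'); f.append(ctrl.sense())
print(np.mean([a['force'] for a in f],0),np.std([a['force'] for a in f],0)[2],np.mean([a['tau'] for a in f],0))
cap('side','side2.png')
E
```

```text
time_s: 3.15
eef_pos: [477.8, -76.9, 105.9]
ee_rot: [-0.0, 0.707, 0.707, -0.0]
force: [-0.1, 0.1, -4.3]
grip_width: 0.265
grip_force: 49.8
force: [0.2, -0.1, -4.6]
grip_force: 49.8
force: [-0.8, -1.1, -4.7]
grip_force: 49.8
force: [-0.3, -0.2, -4.3]
grip_force: 49.8
[ 0.01492084 -0.51402546 -4.7550166 ] 0.315210891750353 [-1.29530600e-03 -4.14413575e+01 -2.29385856e+01  2.67089179e-03
  3.54956137e-03 -1.24313230e-05]
```

The left one weighs about 4.7 N, so it is probably the heavier. I'll set it back and feel the other.

```bash
python3 -m handwheel '[[[1,0,0,-0.2,0],[1,0,0,-0.2,0],[1,0,0,-0.2,0],[1,0,0,-0.1,0],[1,0,0,-0.06,0],[1,0,0,-0.04,0],[1,0,0,0,0],[1,0,0,0,0],[1,0,0,0,0]]]'
python3 -m handwheel '[[[0.3,0,0,0,0],[0,0,0,0,0],[-0.5,0,0,0,0],[-1,0,0,0,0],[-1,0,0,0,0],[-1,0,0,0,0],[-1,0,0,0,0],[-1,0,0,0,0]]]'
python3 -m handwheel '[[[-1,0,0,0.4,0],[-1,0,0,0.5,0],[-1,0,0,0.5,0],[-1,0,0,0.5,0],[-1,0,0,0.4,0],[-1,-0.1,0.79,0,0],[-1,-0.1,0.79,0,0],[-1,-0.1,0.79,0,0],[-1,-0.1,0.79,0,0],[-1,0,0,0,0]]]'
python3 -m handwheel '[[[-1,0,0,0,0],[-1,0,0,0,0]]]'
python3 - <<'E'
from h import *
c=cap('wrist','w3.png');cap('side','side3.png');cap('scene','scene3.png')
p=proj(c,[(457.5,81,98)])[0].round(1);q=proj(c,[(478,-77.5,98)])[0].round(1);print(p,q)
im=c['img'];x,y=p.astype(int)
a=cv2.resize(im[y-50:y+50,x-60:x+60],None,fx=5,fy=5)
b=cv2.resize(cv2.imread('pics/scene3.png')[170:240,285:385],None,fx=5,fy=5)
a=cv2.copyMakeBorder(a[:350],0,0,0,0,cv2.BORDER_CONSTANT);cv2.imwrite('pics/c4.png',a)
E
```

```text
time_s: 4.75
eef_pos: [478.1, -77.1, 66.8]
ee_rot: [0.0, 0.707, 0.707, 0.0]
force: [-2.6, 0.5, 5.7]
grip_width: 0.267
grip_force: 50.8
time_s: 5.55
eef_pos: [478.0, -77.0, 66.3]
ee_rot: [-0.0, 0.707, 0.707, -0.0]
force: [0.7, -0.1, -0.2]
grip_width: 1.002
grip_force: 0.0
time_s: 6.55
eef_pos: [457.1, 84.4, 181.4]
ee_rot: [-0.0, 0.706, 0.709, 0.0]
force: [-0.5, -0.4, -0.1]
grip_width: 0.999
grip_force: 0.0
time_s: 6.75
eef_pos: [458.2, 80.2, 181.3]
ee_rot: [0.0, 0.707, 0.707, -0.0]
force: [0.7, -0.6, -0.3]
grip_width: 0.998
grip_force: 0.0
[321.4 204.9] [343.1 363.7]
```

View pics/w3.png

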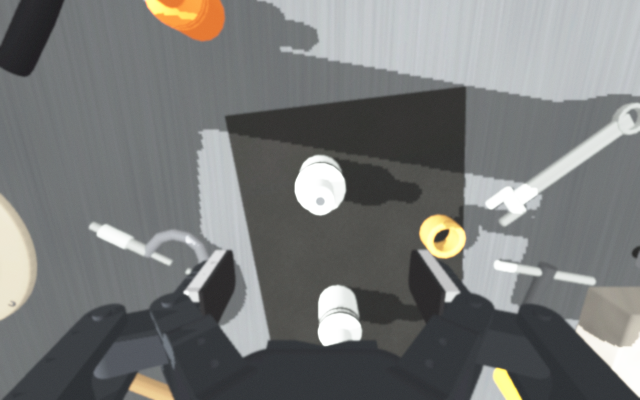

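Wrist view: the right cartridge's hole is at (320,201), about 2.5 mm further in +y. The left one still stands at (340,320).

```bash
python3 -m handwheel '[[[-1,0,0.05,-0.46,0],[-1,0,0,-0.46,0],[-1,0,0,-0.46,0],[-1,0,0,-0.46,0],[-1,0,0,-0.46,0],[-1,0,0,0,0],[-1,0,0,0,0]]]' 50
python3 -m handwheel '[[[1,0,0,0,0],[1,0,0,0,0],[1,0,0,0,0],[1,0,0,0,0],[1,0,0,0,0],[1,0,0,0,0],[1,0,0,0,0],[1,0,0,0,0]]]' 50
python3 -m handwheel '[[[1,0,0,0.2,0],[1,0,0,0.2,0],[1,0,0,0.2,0],[1,0,0,0.2,0],[1,0,0,0,0],[1,0,0,0,0],[1,0,0,0,0],[1,0,0,0,0]]]'
for i in 1 2 3; do python3 -m handwheel '[[[1,0,0,0,0]]]' | grep -E 'force:'; done
python3 - <<'E'
from h import *
f=[]
for i in range(6): optics.capture('wrist'); f.append(ctrl.sense())
print(np.mean([a['force'] for a in f],0),f[-1]['eef_pos'])
E
```

```text
time_s: 7.6
eef_pos: [458.3, 83.1, 66.8]
ee_rot: [0.0, 0.707, 0.707, -0.0]
force: [-0.3, 0.1, 1.0]
grip_width: 1.0
grip_force: 0.0
time_s: 8.4
eef_pos: [458.1, 83.5, 66.6]
ee_rot: [0.0, 0.707, 0.707, 0.0]
force: [-0.5, 0.3, 6.0]
grip_width: 0.262
grip_force: 49.0
time_s: 9.2
eef_pos: [457.8, 83.5, 105.9]
ee_rot: [-0.0, 0.707, 0.707, -0.0]
force: [0.7, 0.9, -2.3]
grip_width: 0.268
grip_force: 49.3
force: [0.4, 0.1, -1.9]
grip_force: 49.3
force: [-0.6, 0.4, -2.2]
grip_force: 49.3
force: [-0.2, 0.1, -0.9]
grip_force: 49.3
[-1.83805372e-05 -2.63095120e-02 -2.10255860e+00] [458.02765691  83.48568178 106.3006849 ]
```

The right one weighs about 2.1 N, so it is the lighter and goes in the tray. The target is about (528,-354).

```bash
python3 -m handwheel '[[[1,0,0,0.4,0],[1,0,0,0.6,0],[1,0,0,0.6,0],[1,0,0,0.4,0],[1,0,-0.25,0,0],[1,0.1,-0.5,0,0],[1,0.1,-0.6,0,0],[1,0.1,-0.6,0,0],[1,0.1,-0.6,0,0],[1,0.1,-0.6,0,0]]]'
python3 -m handwheel '[[[1,0.1,-0.6,0,0],[1,0.1,-0.6,0,0],[1,0.1,-0.6,0,0],[1,0.1,-0.6,0,0],[1,0.1,-0.6,0,0],[1,0.1,-0.6,0,0],[1,0.1,-0.6,0,0],[1,0.1,-0.6,0,0],[1,0.1,-0.5,0,0],[1,0,-0.3,0,0]]]'
python3 -m handwheel '[[[1,0,-0.2,0,0],[1,0,0,0,0],[1,0,0,0,0],[1,0,0,0,0],[1,0,0,0,0]]]'
```

```text
time_s: 10.8
eef_pos: [482.4, -75.9, 204.7]
ee_rot: [-0.001, 0.707, 0.707, -0.0]
force: [0.3, 0.0, -3.4]
grip_width: 0.263
grip_force: 49.5
time_s: 11.8
eef_pos: [527.0, -356.5, 203.8]
ee_rot: [-0.001, 0.708, 0.707, -0.0]
force: [0.3, 0.3, -2.2]
grip_width: 0.265
grip_force: 49.5
time_s: 12.3
eef_pos: [528.1, -363.4, 206.5]
ee_rot: [0.0, 0.707, 0.707, 0.0]
force: [-0.5, 0.8, -1.6]
grip_width: 0.263
grip_force: 49.5
```

```bash
python3 -m handwheel '[[[1,0,0.18,-0.3,0],[1,0,0,-0.5,0],[1,0,0,-0.5,0],[1,0,0,-0.5,0],[1,0,0,-0.4,0],[1,0,0,-0.3,0],[1,0,0,-0.12,0],[1,0,0,-0.06,0],[1,0,0,0,0],[1,0,0,0,0]]]'
python3 -m handwheel '[[[1,0,0,-0.03,0],[1,0,0,-0.03,0],[1,0,0,0,0],[1,0,0,0,0],[1,0,0,0,0]]]'
```

```text
time_s: 13.3
eef_pos: [528.3, -355.3, 73.2]
ee_rot: [0.001, 0.707, 0.707, 0.0]
force: [0.3, -0.0, -1.6]
grip_width: 0.266
grip_force: 49.4
time_s: 13.8
eef_pos: [528.0, -355.1, 69.4]
ee_rot: [0.0, 0.707, 0.707, 0.0]
force: [-1.4, 0.1, -2.1]
grip_width: 0.262
grip_force: 49.5
```

Run:
```python
from h import *
c=cap('scene','scene4.png');d=cap('side','side4.png')
a=cv2.resize(c['img'][205:305,185:275],(450,500));b=cv2.resize(d['img'][170:350,340:500],None,fx=2,fy=2)
b=cv2.copyMakeBorder(b,0,140,0,0,cv2.BORDER_CONSTANT);cv2.imwrite('pics/c5.png',np.hstack([a,b]))
```

```text
(no output)
```

View pics/c5.png

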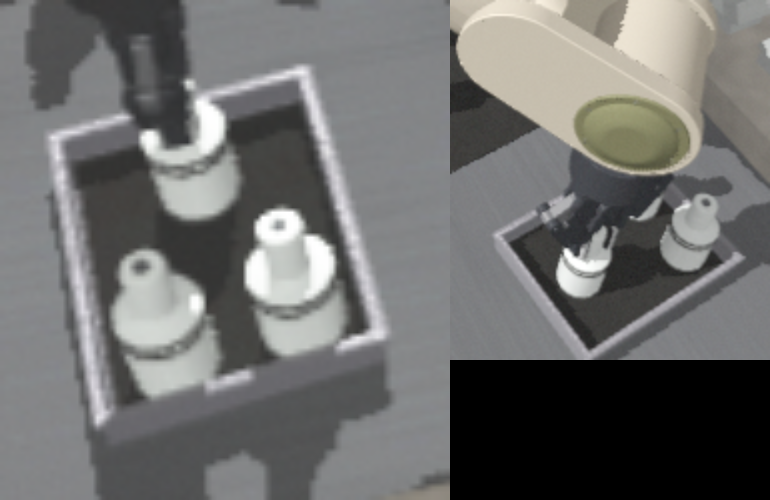

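The picture shows the cartridge upright in the free half at (190,160), clear of the walls and the waiting pair. I'll lower it until contact.

```bash
for i in 1; do python3 -m handwheel '[[[1,0,0,-0.02,0],[1,0,0,0,0],[1,0,0,0,0]]]' | grep -E 'pos|force:'; python3 -m handwheel '[[[1,0,0,-0.02,0],[1,0,0,0,0],[1,0,0,0,0]]]' | grep -E 'pos|force:'; done
```

```text
eef_pos: [528.0, -355.0, 68.2]
force: [-0.8, -0.3, -2.5]
grip_force: 49.5
eef_pos: [528.1, -355.2, 67.7]
force: [-1.9, 1.0, 4.3]
grip_force: 49.9
```

Contact. I'll release and rise, then travel back over the heavier one at (478,-77).

```bash
python3 -m handwheel '[[[0.3,0,0,0,0],[0,0,0,0,0],[-0.5,0,0,0,0],[-1,0,0,0,0],[-1,0,0,0,0],[-1,0,0,0,0],[-1,0,0,0,0]]]'
python3 -m handwheel '[[[-1,0,0,0.4,0],[-1,0,0,0.5,0],[-1,0,0,0.5,0],[-1,0,0,0.5,0],[-1,0,0,0.4,0],[-1,-0.1,0.5,0,0],[-1,-0.1,0.6,0,0],[-1,-0.1,0.6,0,0],[-1,-0.1,0.6,0,0],[-1,-0.1,0.6,0,0]]]'
python3 -m handwheel '[[[-1,-0.1,0.6,0,0],[-1,-0.1,0.6,0,0],[-1,-0.1,0.6,0,0],[-1,-0.1,0.5,0,0],[-1,-0.1,0.4,0,0],[-1,0,0.2,0,0],[-1,0,0,0,0],[-1,0,0,0,0],[-1,0,0,0,0]]]'
python3 - <<'E'
from h import *
c=cap('wrist','w5.png');s=cap('scene','scene5.png');d=cap('side','side5.png')
p=proj(c,[(478,-77.5,98)])[0].round(1);print(p)
x,y=p.astype(int)
a=cv2.resize(c['img'][max(y-60,0):y+60,x-70:x+70],(350,300));b=cv2.resize(s['img'][205:305,185:285],(300,300))
e=cv2.resize(d['img'][80:160,230:390],(600,300))
e=cv2.copyMakeBorder(e,0,0,0,50,cv2.BORDER_CONSTANT)
cv2.imwrite('pics/c6.png',np.vstack([np.hstack([a,b]),e])); print(y)
E
```

```text
time_s: 15.2
eef_pos: [528.0, -355.0, 67.3]
ee_rot: [0.0, 0.707, 0.707, 0.0]
force: [-0.5, 0.2, -0.4]
grip_width: 1.0
grip_force: 0.0
time_s: 16.2
eef_pos: [502.7, -208.8, 182.4]
ee_rot: [0.0, 0.707, 0.707, 0.0]
force: [0.7, -0.1, 0.3]
grip_width: 0.998
grip_force: 0.0
time_s: 17.1
eef_pos: [478.2, -65.9, 182.2]
ee_rot: [0.0, 0.707, 0.707, -0.0]
force: [-0.6, -0.1, 0.3]
grip_width: 0.998
grip_force: 0.0
[322.  219.1]
219
```

View pics/c6.png

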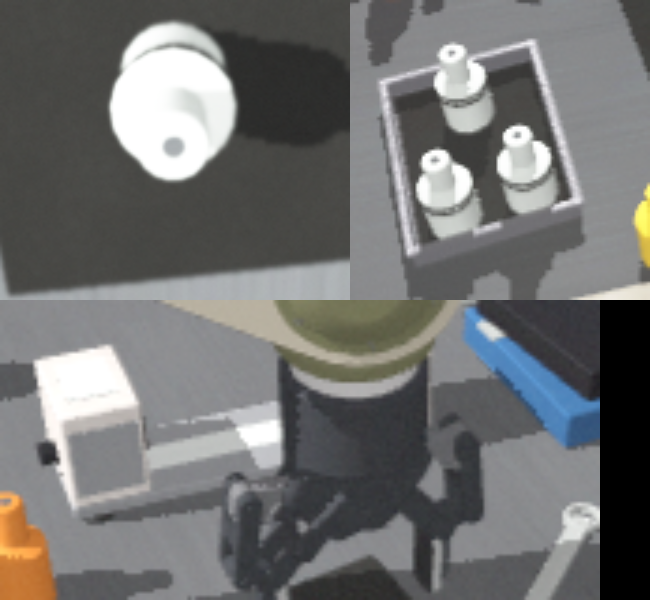

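The lighter one stands upright in the tray (crop 460,90). The heavier one's hole is at wrist pixel (321,218), as predicted. Now I pick it up.

```bash
python3 -m handwheel '[[[-1,0,-0.12,-0.2,0],[-1,0,-0.1,-0.3,0],[-1,0,0,-0.46,0],[-1,0,0,-0.46,0],[-1,0,0,-0.46,0],[-1,0,0,-0.43,0],[-1,0,0,0,0],[-1,0,0,0,0]]]' 60
python3 -m handwheel '[[[1,0,0,0,0],[1,0,0,0,0],[1,0,0,0,0],[1,0,0,0,0],[1,0,0,0,0],[1,0,0,0,0],[1,0,0,0,0],[1,0,0,0,0]]]' 60
python3 -m handwheel '[[[1,0,0,0.3,0],[1,0,0,0.6,0],[1,0,0,0.7,0],[1,0,0,0.7,0],[1,0,0,0.6,0],[1,0,0,0.3,0],[1,0,0,0,0],[1,0,0,0,0]]]'
```

```text
time_s: 18.05
eef_pos: [478.0, -76.4, 66.9]
ee_rot: [-0.0, 0.707, 0.707, -0.0]
force: [-0.1, 0.7, 0.3]
grip_width: 1.003
grip_force: 0.0
time_s: 18.85
eef_pos: [478.0, -76.1, 67.3]
ee_rot: [0.0, 0.707, 0.707, -0.0]
force: [-2.5, -0.7, 5.1]
grip_width: 0.26
grip_force: 59.0
time_s: 19.65
eef_pos: [477.5, -75.8, 225.6]
ee_rot: [-0.001, 0.707, 0.707, -0.0]
force: [-0.1, 0.3, -4.7]
grip_width: 0.265
grip_force: 59.8
```

```bash
python3 -m handwheel '[[[1,0.1,0.25,0,0],[1,0.15,0.5,0,0],[1,0.15,0.6,0,0],[1,0.15,0.6,0,0],[1,0.15,0.6,0,0],[1,0.15,0.6,0,0],[1,0.15,0.6,0,0],[1,0.15,0.6,0,0],[1,0.15,0.6,0,0],[1,0.15,0.6,0,0]]]'
python3 -m handwheel '[[[1,0.15,0.6,0,0],[1,0.1,0.5,0,0],[1,0.05,0.27,0,0],[1,0,0,0,0],[1,0,0,0,0],[1,0,0,0,0],[1,0,0,0,0]]]'
python3 - <<'E'
from h import *
cap('wrist','w7.png');cap('scene','scene7.png');cap('side','side7.png');print(ctrl.sense()['eef_pos'])
E
```

```text
time_s: 20.65
eef_pos: [550.0, 203.6, 225.1]
ee_rot: [-0.001, 0.707, 0.707, -0.001]
force: [0.5, 0.1, -4.6]
grip_width: 0.259
grip_force: 59.8
time_s: 21.35
eef_pos: [565.6, 269.1, 226.9]
ee_rot: [0.0, 0.708, 0.707, -0.0]
force: [0.3, -0.4, -5.0]
grip_width: 0.264
grip_force: 59.8
[565.56508018 269.52545315 226.96657042]
```

View pics/w7.png

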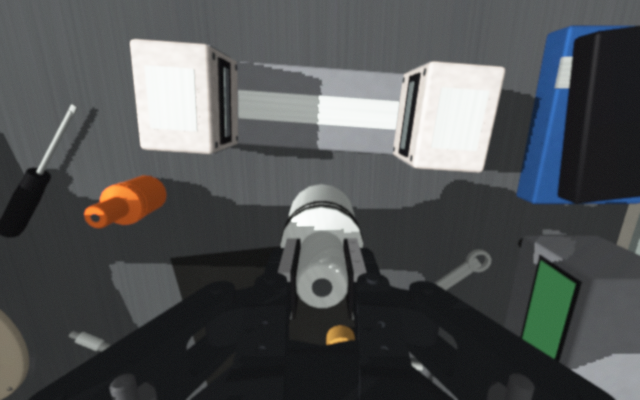

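The wrist view shows both heads. Left top corners are (132,40), (208,45), (213,153) and (139,149); right are (428,63), (503,67), (487,171) and (411,165). The cartridge hangs upright with its hole at (321,287).

```bash
cat >> fitg.py <<'E'
print('--wrist')
C={k:v for k,v in np.load('wrist.npz').items()}
G=[(-152,45,107),(-87,45,107),(-87,-45,107),(-152,-45,107),(87,45,107),(152,45,107),(152,-45,107),(87,-45,107)]
UV=np.array([(132,40),(208,45),(213,153),(139,149),(428,63),(503,67),(487,171),(411,165)])
fw=lambda p:(proj(C,W(G,p))-UV).ravel()
for f in(fw,lambda p:np.r_[fw(p),fs(p)]):
    r=least_squares(f,[560,340,-.07],loss='soft_l1');print(r.x.round(3),r.fun.round(1))
for z in(105,107,109):print(onz(C,(321,287),227+98-66.8-0+0).round(1))
E
python3 fitg.py | sed -n '/wrist/,$p'
```

```text
--wrist
[ 5.60082e+02  3.42220e+02 -6.70000e-02] [-3.6 -1.9  2.4 -1.   1.4  3.4  1.4  2.5 -1.4 -3.2  2.8 -1.3 -5.5  3.2
 -1.2  4.4]
[ 5.60688e+02  3.42122e+02 -6.80000e-02] [-2.8 -1.9  3.2 -1.   2.1  3.4  2.1  2.5 -0.6 -3.   3.5 -1.  -4.9  3.4
 -0.6  4.6 -0.1 -1.6 -0.5 -1.2  0.7  0.2  1.1 -0.7 -2.   1.6 -1.1 -3.7
 -0.1 -2.5  0.6  0.   0.  -1.3]
[564.8 269.7 258.2]
[564.8 269.7 258.2]
[564.8 269.7 258.2]
```

```bash
cat >> fitg.py <<'E'
print('--free')
def GG(p):
    a,b,h=p[3:6];return [(-a,h,107),(-b,h,107),(-b,-h,107),(-a,-h,107),(b,h,107),(a,h,107),(a,-h,107),(b,-h,107)]
fw=lambda p:(proj(C,W(GG(p),p))-UV).ravel()
r=least_squares(fw,[560,340,-.07,150,90,44],loss='soft_l1');print(r.x.round(3),r.fun.round(1))
s5=S
PS=lambda p:[(-p[3],-p[5],107),(-p[3],p[5],107),(-p[4],p[5],107),(-p[4],-p[5],107),(p[4],-p[5],107),(p[4],p[5],107),(p[3],p[5],107),(p[3],-p[5],107)]
US=np.delete(s(U),4,0)
fS=lambda p:(proj(S,W(PS(p),p))-US).ravel()
r=least_squares(fS,[560,340,-.07,150,90,44],loss='soft_l1');print(r.x.round(3),r.fun.round(1))
E
python3 fitg.py | sed -n '/free/,$p'
```

```text
--free
[ 5.59932e+02  3.43078e+02 -6.70000e-02  1.51106e+02  8.83340e+01
  4.28330e+01] [-2.6  0.1  0.5  0.7 -0.4 -0.1  1.9 -0.8 -0.3 -1.4  1.1  0.3 -5.9 -0.3
  0.6  1.1]
[ 5.65784e+02  3.39057e+02 -6.40000e-02  1.49017e+02  9.21990e+01
  4.47970e+01] [-0.   0.1 -0.5  0.5 -0.3  0.3  0.3 -0.5 -0.2 -0.9  0.8  0.2  0.2  0.7
 -0.2 -0.5]
```

```bash
cat > seg.py <<'E'
from h import *
import sys
C={k:v for k,v in np.load('wrist.npz').items()}
im=C['img']; g=im.min(2)
for x0,x1,y0,y1 in((110,245,20,175),(385,525,40,190)):
    m=(g[y0:y1,x0:x1]>150).astype(np.uint8);n,l,st,_=cv2.connectedComponentsWithStats(m);k=1+st[1:,4].argmax();m=(l==k).astype(np.uint8)
    q=cv2.findContours(m,0,2)[0];q=max(q,key=cv2.contourArea);h=cv2.convexHull(q)
    print((cv2.approxPolyDP(h,4,True)[:,0]+[x0,y0]).tolist())
    for y in range(y0+15,y1-10,20): 
        print(y,[ (x0+x,int(g[y,x0+x])) for x in np.where(np.abs(np.diff(g[y,x0:x1].astype(int)))>35)[0]])
E
python3 seg.py
```

```text
[[132, 39], [206, 45], [210, 152], [141, 147]]
35 []
55 [(np.int64(130), 134), (np.int64(131), 191)]
75 [(np.int64(131), 99), (np.int64(132), 135), (np.int64(133), 195), (np.int64(222), 28)]
95 [(np.int64(134), 129), (np.int64(135), 185)]
115 [(np.int64(136), 129), (np.int64(137), 186)]
135 [(np.int64(138), 123), (np.int64(139), 180)]
155 []
[[385, 74], [432, 61], [502, 67], [482, 169], [414, 167], [386, 151]]
55 []
75 [(np.int64(419), 58), (np.int64(420), 124), (np.int64(503), 178)]
95 [(np.int64(405), 194), (np.int64(406), 137), (np.int64(412), 80), (np.int64(416), 64), (np.int64(417), 131), (np.int64(498), 199), (np.int64(499), 150), (np.int64(500), 98)]
115 [(np.int64(402), 194), (np.int64(403), 145), (np.int64(408), 117), (np.int64(409), 81), (np.int64(413), 62), (np.int64(414), 131), (np.int64(493), 219), (np.int64(494), 183), (np.int64(495), 129)]
135 [(np.int64(399), 201), (np.int64(400), 158), (np.int64(406), 82), (np.int64(410), 62), (np.int64(411), 131), (np.int64(489), 210), (np.int64(490), 166), (np.int64(491), 105)]
155 [(np.int64(407), 74), (np.int64(408), 136), (np.int64(484), 220), (np.int64(485), 184), (np.int64(486), 129)]
175 []
```

```bash
sed -i 's/^UV=.*/UV=np.array([(130.5,39.5),(207,45),(211,152.5),(140.5,148),(430,62),(503,67),(483,169.5),(413,167)])/' fitg.py; python3 fitg.py | sed -n '/wrist/,$p'
python3 - <<'E'
from h import *
C={k:v for k,v in np.load('wrist.npz').items()}
R=C['R'];print(R.round(3),C['K'],C['dist_coeffs'],-R.T@C['t'].ravel())
E
```

```text
--wrist
[ 5.60631e+02  3.42296e+02 -6.80000e-02] [-1.4 -1.6  4.1 -1.2  4.   3.8  0.5  3.4 -2.7 -2.2  3.5 -1.3 -0.9  4.7
 -2.6  2.4]
[ 5.61054e+02  3.42190e+02 -6.90000e-02] [-0.8 -1.6  4.7 -1.1  4.5  3.8  0.9  3.3 -2.1 -2.   4.  -0.9 -0.5  4.9
 -2.2  2.6  0.  -1.6 -0.4 -1.1  0.8  0.2  1.2 -0.6 -2.   1.6 -1.  -3.6
 -0.  -2.4  0.7  0.1  0.1 -1.2]
[564.8 269.7 258.2]
[564.8 269.7 258.2]
[564.8 269.7 258.2]
--free
[ 5.60113e+02  3.43302e+02 -6.80000e-02  1.50911e+02  8.97860e+01
  4.28140e+01] [-0.6  0.2 -0.1  0.2  0.1 -0.   0.7 -0.2 -0.2 -0.4  1.1  0.2 -2.   1.1
  0.4 -1. ]
[ 5.65784e+02  3.39057e+02 -6.40000e-02  1.49017e+02  9.21990e+01
  4.47970e+01] [-0.   0.1 -0.5  0.5 -0.3  0.3  0.3 -0.5 -0.2 -0.9  0.8  0.2  0.2  0.7
 -0.2 -0.5]
[[ 1.    -0.001 -0.001]
 [-0.    -0.958  0.286]
 [-0.001 -0.286 -0.958]] [[296.9545243    0.         321.55840914]
 [  0.         296.9545243  199.12176458]
 [  0.           0.           1.        ]] [-0.0032144  0.         0.         0.         0.       ] [565.21486451 342.05226375 369.09677803]
```

```bash
cat > body.py <<'E'
from h import *
import sys
# compare the held body's silhouette with the predicted one, per camera
def body(n,tcp):
    C={k:v for k,v in np.load(n+'.npz').items()};g=C['img'].min(2)
    b=tcp[2]-63.8; cen=proj(C,[(tcp[0],tcp[1],b+20)])[0]
    a=np.linspace(0,2*np.pi,60);X=np.concatenate([np.c_[tcp[0]+23*np.cos(a),tcp[1]+23*np.sin(a),np.full(60,b+z)] for z in(0,56)])
    P=proj(C,X); y=int(round(cen[1]))
    h=cv2.convexHull(P.astype(np.float32))[:,0]; print(n,'cen',cen.round(1),'hull x',h[:,0].min().round(1),h[:,0].max().round(1),'y max',h[:,1].max().round(1))
    for yy in(y-3,y,y+3): print(yy,g[yy,int(cen[0])-18:int(cen[0])+19].tolist(),'from',int(cen[0])-18)
    x=int(round(cen[0]));print('col',x,g[y:y+25,x].tolist(),'from',y)
if __name__=='__main__':
    t=list(map(float,sys.argv[1:4]))
    for n in('scene','side'):body(n,t)
E
python3 body.py 565.3 269.5 227
```

```text
scene cen [437.3 173.3] hull x 427.5 448.9 y max 184.0
170 [105, 106, 105, 105, 105, 125, 153, 167, 182, 197, 183, 168, 177, 157, 86, 143, 184, 140, 78, 78, 95, 136, 165, 153, 120, 104, 68, 116, 136, 195, 195, 192, 185, 146, 137, 138, 136] from 419
173 [104, 107, 108, 107, 107, 108, 133, 173, 192, 186, 169, 176, 185, 190, 194, 198, 205, 206, 206, 198, 167, 154, 121, 133, 177, 202, 190, 127, 34, 33, 78, 154, 145, 135, 137, 136, 135] from 419
176 [106, 105, 106, 106, 108, 132, 172, 194, 179, 148, 179, 186, 191, 195, 200, 206, 207, 209, 210, 210, 208, 209, 208, 204, 203, 186, 130, 109, 82, 78, 150, 142, 135, 136, 134, 135, 136] from 419
col 437 [206, 208, 208, 210, 211, 212, 210, 210, 210, 209, 209, 189, 200, 175, 214, 215, 213, 213, 215, 212, 214, 214, 214, 215, 215] from 173
side cen [302.   81.1] hull x 292.9 310.6 y max 92.1
78 [135, 135, 136, 137, 135, 133, 132, 133, 132, 165, 168, 175, 179, 160, 128, 94, 93, 89, 93, 93, 120, 128, 174, 179, 174, 170, 148, 137, 134, 135, 134, 136, 135, 135, 135, 135, 137] from 284
81 [137, 135, 135, 133, 136, 135, 137, 135, 132, 131, 165, 174, 179, 183, 182, 182, 184, 185, 185, 183, 184, 182, 182, 178, 174, 170, 152, 136, 132, 133, 136, 136, 236, 252, 245, 243, 246] from 284
84 [136, 140, 138, 137, 136, 138, 134, 136, 138, 133, 164, 174, 178, 184, 183, 180, 184, 185, 184, 186, 184, 181, 182, 178, 172, 169, 156, 137, 137, 136, 135, 134, 117, 228, 255, 255, 248] from 284
col 302 [185, 186, 186, 184, 186, 185, 186, 185, 185, 184, 185, 159, 137, 137, 138, 136, 135, 137, 134, 136, 137, 137, 136, 137, 138] from 81
```

```bash
cat > sd.py <<'E'
from h import *
from fitg import W
D={k:v for k,v in np.load('side.npz').items()}
for p in((560.1,343.3,-.068),(564,338.5,-.066)):
    print(proj(D,W([(-152,45,107),(-87,45,107),(-87,-45,107),(-152,-45,107)],p)).round(1).tolist(),proj(D,W([(87,45,107),(152,45,107),(152,-45,107),(87,-45,107)],p)).round(1).tolist())
for f in('side0','side3','side4','side7'):
    im=cv2.imread('pics/%s.png'%f).min(2)[70:150,225:400]
    n,l,st,_=cv2.connectedComponentsWithStats((im>192).astype(np.uint8))
    for k in range(1,n):
        if st[k,4]>80:
            q=max(cv2.findContours((l==k).astype(np.uint8),0,2)[0],key=cv2.contourArea)
            print(f,st[k,4],(cv2.approxPolyDP(cv2.convexHull(q),1.5,True)[:,0]+[225,70]).tolist())
E
python3 sd.py | grep -v '^ ' | tail -22
```

```text
[ 5.75431e+02 -3.48984e+02  1.16000e-01] [ 0.3  0.7 -0.6 -0.5 -0.5 -2.  -1.  -0.7  0.1  0.1  0.3 -2.2  0.1 -0.7]
--wrist
[ 5.60631e+02  3.42296e+02 -6.80000e-02] [-1.4 -1.6  4.1 -1.2  4.   3.8  0.5  3.4 -2.7 -2.2  3.5 -1.3 -0.9  4.7
[ 5.61054e+02  3.42190e+02 -6.90000e-02] [-0.8 -1.6  4.7 -1.1  4.5  3.8  0.9  3.3 -2.1 -2.   4.  -0.9 -0.5  4.9
[564.8 269.7 258.2]
[564.8 269.7 258.2]
[564.8 269.7 258.2]
--free
[ 5.60113e+02  3.43302e+02 -6.80000e-02  1.50911e+02  8.97860e+01
[ 5.65784e+02  3.39057e+02 -6.40000e-02  1.49017e+02  9.21990e+01
[[239.0, 94.5], [260.2, 90.2], [268.0, 106.2], [245.9, 110.9]] [[314.2, 79.4], [333.5, 75.5], [344.5, 90.1], [324.4, 94.3]]
[[240.7, 95.0], [261.9, 90.8], [269.9, 106.8], [247.7, 111.5]] [[315.9, 79.8], [335.2, 76.0], [346.3, 90.5], [326.3, 94.8]]
side0 483 [[259, 92], [266, 107], [249, 135], [242, 116], [239, 96]]
side0 118 [[325, 100], [326, 117], [324, 118], [316, 115], [314, 112]]
side0 140 [[284, 111], [297, 109], [305, 114], [305, 122], [299, 123]]
side3 97 [[340, 70], [348, 70], [355, 76], [348, 80], [344, 79], [340, 75]]
side3 499 [[334, 77], [344, 91], [326, 117], [315, 116], [316, 81]]
side3 349 [[255, 93], [255, 110], [249, 135], [242, 116], [239, 96]]
side3 178 [[307, 122], [299, 123], [284, 111], [303, 107]]
side7 92 [[340, 70], [348, 70], [355, 76], [348, 80], [344, 79], [340, 75]]
side7 699 [[334, 77], [344, 91], [326, 117], [299, 122], [293, 114], [293, 109], [317, 80]]
side7 479 [[259, 92], [266, 107], [249, 135], [242, 115], [239, 96]]
```

The side camera supports gauge x ≈ 560.5. The y estimates average about 341. I'll move over it at height, then descend.

```bash
python3 -m handwheel '[[[1,-0.02,0.2,0,0],[1,-0.02,0.4,0,0],[1,-0.02,0.4,0,0],[1,-0.02,0.3,0,0],[1,-0.02,0.14,0,0],[1,0,0,0,0],[1,0,0,0,0],[1,0,0,0,0]]]'
python3 -m handwheel '[[[1,0,0,-0.2,0],[1,0,0,-0.4,0],[1,0,0,-0.4,0],[1,0,0,-0.4,0],[1,0,0,-0.3,0],[1,0,0,-0.2,0],[1,0,0,-0.1,0],[1,0,0,0,0],[1,0,0,0,0],[1,0,0,0,0]]]'
```

```text
time_s: 22.3
eef_pos: [560.7, 341.3, 226.9]
ee_rot: [0.0, 0.707, 0.707, -0.0]
force: [-0.5, -0.7, -4.3]
grip_width: 0.264
grip_force: 59.9
time_s: 23.3
eef_pos: [560.9, 342.1, 127.7]
ee_rot: [0.0, 0.707, 0.707, 0.001]
force: [0.3, -0.6, -4.1]
grip_width: 0.261
grip_force: 59.8
```

```bash
python3 -m handwheel '[[[1,0,0,-0.2,0],[1,0,0,-0.1,0],[1,0,-0.01,-0.05,0],[1,0,0,0,0],[1,0,0,0,0],[1,0,0,0,0]]]'
python3 - <<'E'
from h import *
c=cap('wrist','w8.png');d=cap('side','side8.png');cap('scene','scene8.png')
def W(P,p):
    k,n=np.cos(p[2]),np.sin(p[2]);P=np.array(P,float);return np.c_[p[0]+k*P[:,0]-n*P[:,1],p[1]+n*P[:,0]+k*P[:,1],P[:,2]]
p=(560.5,341,-.068)
G=[(-151,43,107),(-89.5,43,107),(-89.5,-43,107),(-151,-43,107),(89.5,43,107),(151,43,107),(151,-43,107),(89.5,-43,107)]
print(proj(c,W(G,p)).round(0).tolist())
im=c['img'].min(2);n,l,st,_=cv2.connectedComponentsWithStats((im>150).astype(np.uint8))
for k in range(1,n):
    if st[k,4]>1500:
        q=max(cv2.findContours((l==k).astype(np.uint8),0,2)[0],key=cv2.contourArea);print(st[k,4],cv2.approxPolyDP(cv2.convexHull(q),4,True)[:,0].tolist())
P=proj(d,[(561,341.5,46),(538,341.5,66),(584,341.5,66)]);print(P.round(1))
g=d['img'].min(2);y=int(P[1,1]);print(y,g[y,255:345].tolist())
E
```

```text
time_s: 23.9
eef_pos: [560.7, 341.5, 109.6]
ee_rot: [0.0, 0.707, 0.707, 0.0]
force: [0.2, -0.5, -3.3]
grip_width: 0.262
grip_force: 59.8
[[20.0, 154.0], [147.0, 162.0], [162.0, 311.0], [53.0, 304.0], [506.0, 187.0], [625.0, 195.0], [572.0, 334.0], [470.0, 329.0]]
17847 [[24, 146], [145, 155], [159, 303], [52, 294], [21, 154]]
21007 [[260, 145], [448, 156], [617, 186], [622, 193], [606, 236], [566, 303], [501, 299], [358, 219]]
3157 [[214, 208], [213, 178], [321, 186], [318, 198], [289, 216]]
2684 [[294, 216], [328, 208], [357, 227], [343, 292], [311, 280], [280, 246], [283, 230]]
[[293.8 109.5]
 [286.4 105.9]
 [300.3 102.3]]
105 [238, 222, 220, 234, 246, 248, 247, 246, 245, 246, 239, 159, 134, 140, 136, 140, 139, 134, 140, 139, 140, 142, 139, 136, 140, 139, 137, 140, 137, 138, 138, 247, 250, 245, 239, 229, 220, 212, 200, 191, 186, 182, 180, 176, 171, 160, 139, 136, 138, 137, 134, 136, 138, 124, 150, 164, 181, 187, 187, 189, 188, 188, 207, 237, 243, 240, 183, 117, 59, 31, 153, 174, 149, 128, 127, 126, 128, 127, 131, 125, 129, 129, 128, 130, 128, 128, 128, 127, 127, 146]
```

```bash
cat > joint.py <<'E'
from h import *
from scipy.optimize import least_squares
import contextlib,io
with contextlib.redirect_stdout(io.StringIO()):
    from fitg import s as s3,U,W
S=dict(np.load('scene.npz'));D=dict(np.load('side.npz'));C=dict(np.load('wrist.npz'))
# wrist camera of the earlier picture: same rotation, centre shifted
C7=dict(C);cen7=np.array([565.215,342.052,369.097]);C7['t']=-C['R']@cen7
s=lambda p:np.array(p)/2.5+[190,145]; d=lambda p:np.array(p)/2.2+[235,80]
def top(p):
    a,b,h=p[3:6];return [(-a,h,107),(-b,h,107),(-b,-h,107),(-a,-h,107),(b,h,107),(a,h,107),(a,-h,107),(b,-h,107)]
obs=[(S,0,np.delete(s3(U),4,0)[[1,2,3,0,5,6,7,4]],range(8)),
 (D,1,np.array([(239,96),(259.5,92),(266.5,107),(334.5,77),(344.5,91)]),[0,1,2,5,6]),
 (C7,2,np.array([(130.5,39.5),(207,45),(211,152.5),(140.5,148),(430,62),(503,67),(483,169.5),(413,167)]),range(8)),
 (C,2,np.array([(22,146),(145,155),(159,303),(52,294),(620,188)]),[0,1,2,3,5])]
ref=[(S,0,s([(307,122),(427,89)]),[(478,-77,98),(458,83.3,98)]),(D,1,d([(200,256),(126,170)]),[(478,-77,98),(458,83.3,98)]),(C7,2,np.array([(321,287.)]),[(565.4,269.5,258.3)])]
def pj(c,X,e):
    q=dict(c);dR=cv2.Rodrigues(e[3:]/300)[0];R=dR@c['R'];o=-c['R'].T@np.ravel(c['t'])+e[:3];q['R']=R;q['t']=-R@o;return proj(q,X)
def f(p):
    e=p[6:].reshape(3,6);r=[]
    for c,i,uv,k in obs:r.append((pj(c,W(top(p),p)[list(k)],e[i])-uv).ravel())
    for c,i,uv,X in ref:r.append((pj(c,X,e[i])-uv).ravel()*1.5)
    return np.r_[np.concatenate(r),p[6:]/1.5,(p[3:6]-[151,88.5,43.5])/1.]
r=least_squares(f,np.r_[561,341,-.068,150,89,44,np.zeros(18)],loss='soft_l1')
print(r.x[:6].round(3));print(r.x[6:].reshape(3,6).round(1));print(r.fun[:-21].round(1))
J=np.linalg.inv(r.jac.T@r.jac);print('sd',np.sqrt(np.diag(J))[:3])
E
python3 joint.py
```

```text
[ 5.59838e+02  3.45349e+02 -6.70000e-02  1.51890e+02  9.07120e+01
  4.31550e+01]
[[ 0.2 -0.1  0.4 -0.5 -0.4  1.6]
 [ 0.2 -0.1  0.1 -1.   0.1  0.5]
 [ 0.5  1.   3.  -1.   0.5  0.8]]
[-0.7 -0.  -0.   0.5  1.6 -0.6  0.9 -0.8  0.1 -0.4  0.1  1.1  0.8 -0.5
  0.3 -1.9  0.2 -0.3 -0.3 -0.3  0.1  0.1 -1.  -0.1 -0.5 -0.2  0.3 -0.2
 -0.  -0.  -0.3 -0.7  1.  -1.  -0.7 -0.1 -0.1  0.7 -3.1  1.3 -0.1 -1.
 -1.2  0.2 -0.2 -0.2  0.4  0.3  1.1  2.6  1.2  0.2 -1.4  0.3 -0.7  0.8
  0.4  0.6  0.4 -0.2 -0.  -0.5]
sd [0.71668599 0.56248969 0.00449578]
```

The joint fit, with camera bias anchored on the cartridges, gives (559.8, 345.3). I'll shift there and check that it holds still.

```bash
python3 -m handwheel '[[[1,-0.01,0.03,0,0],[1,0,0.03,0,0],[1,0,0,0,0],[1,0,0,0,0],[1,0,0,0,0],[1,0,0,0,0],[1,0,0,0,0],[1,0,0,0,0]]]'
python3 - <<'E'
from h import *
d=cap('side','side9.png');s=cap('scene','scene9.png');cap('wrist','w9.png')
st=ctrl.sense();print(st['eef_pos'],st['dq'].round(3),st['force'])
# tray + bystander unchanged check
a=cv2.imread('pics/scene5.png').astype(int);b=s['img'].astype(int)
print(np.abs(a-b).max(2)[205:300,190:265].mean(), np.abs(a-b).max(2)[225:245,340:365].mean(),np.abs(a-b).max(2)[250:285,310:420].mean())
m=[s['img'][170:240,300:330].min(2).max()];print(m)
E
```

```text
time_s: 24.85
eef_pos: [560.0, 344.4, 109.3]
ee_rot: [0.0, 0.707, 0.707, -0.0]
force: [0.0, 0.1, -4.4]
grip_width: 0.263
grip_force: 59.8
[560.01840287 344.46647913 109.29031483] [ 0.001  0.     0.     0.001  0.    -0.001] [-0.8392415   0.00981091 -4.56580506]
1.3611228070175438 1.706 23.455064935064936
[np.uint8(214)]
```

```bash
python3 -c "
from rig import ctrl
print(ctrl.finish_job())"
```

```text
the job is handed in; nothing more can be done
None
```

I handed the job in at about 25 s of the 72 s allowed: the lighter cartridge (about 2.1 N) stands upright in the tray's free half, and the heavier one (about 4.7 N) is held upright and still between the gauge heads, at my best fit of the beam centre (the y estimates differed by up to about 7 mm); I didn't recheck the chuck key and wrench.

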